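# Brace a glaze jar in the bench block and unscrew its stuck cap

## Robot

A 6-joint arm with a two-finger parallel gripper is mounted at the origin on the work surface. World frame = base frame: x ahead of the robot, y to its left, z up, the work surface at z = 0. Lengths are in m, angles in degrees, forces in N, time in s.
With the tool pointing down it reaches from about 0.4 to 0.825 m from the base axis. Payload 7 kg.
Tool frame: the origin (TCP) lies midway between the tips of the shut fingers; the grasp point (between the pads) lies 19 mm behind it; z points along the fingers, y is the direction in which the jaws open and shut (so a half turn about z gives the same grasp; the last joint's range is limited). The gripper opens to 88 mm and grips with 3 to 60 N. Pads are 19 mm wide; open, the fingers measure 130 mm over their backs; the gripper's body (78 mm by 193 mm) begins 47 mm behind the grasp point.
Start: joints at [16.507, 20.546, 0.682, 0, -70.136, -16.507], TCP at [0.675, -0, 0.227] pointing down, gripper open.
Joint ranges: [-176.03, 176.03], [-82.01, 121.73], [-58.28, 71.71], [-173.87, 95.51], [-174.79, -0.11], [-173.66, 173.66]. Speed limits (degrees/s): [136.94, 136.94, 172.46, 180, 180, 180].

## Interface

Orientations are given as [roll, pitch, yaw] about the fixed x, y, z axes, in that order (R = Rz(yaw) Ry(pitch) Rx(roll)).
In Python, from plant import r gives the robot as it stands. The module is installed in compiled form; this text tells all that it offers.
- The arm moves only by the tool send_rows, never from a script. Its argument "motion" is a list of rows, each an object with "travel": the shift along the tool's x, y, z in m, a list of three; "spin": the turn about the tool's z in degrees. In form: [{"travel": [tx, ty, tz], "spin": spin}, ...]. A call has 1 to 5 rows; each row shifts and turns the pose as measured when the row begins, along the tool's axes as they then stand; what a row does not reach is not made up. A row lasts 1/12 s, in which the tool goes at most 41.7 mm and 7.16 degrees, less where a joint would pass 70% of its speed; a pose out of reach is approached as far as the arm can. A call is refused whole if a number of a shift passes 0.0417 or a number of a turn 7.16, either way. A call with a gripper value outside its range is refused whole. "gripper" is the gripper command: -1 is shut, 1 is fully open, values between are in proportion, set as the call begins (left out, the last holds). The fingers move at their own pace and stop on an object; "squeeze" is the grip in N (left out, the last holds). Time passes only in rows, so rows that do not move let the fingers close. It gives the time, the measured TCP pose, the force and the opening at its end, in the units of the state.
- r.get_state(): the state, without advancing time (a new reading comes with each control period).
- r.capture(name): name is "scene" or "side" or "wrist"; returns (picture, depth): 384x512x3 uint8, blue, green, red; 384x512 float32, m along the optical axis (not along the pixel's ray), 0 where there is no reading.
- r.get_calibration(name): a dict with "fov_y" (degrees; the focal length in pixels is half the picture's height over the tangent of half this angle, whatever the lens; pixels are square), "cx", "cy" (the principal point, pixels), "origin" and "orientation" of the camera in the world. Camera axes: x right, y down, z forward; pixel columns grow to the right and rows downward; lengths in m; the calibration is good to about 2 mm. The wrist camera is an equidistant fisheye: a pixel r from the principal point sees the ray r / f radians off the axis. A picture is of the moment at which its call begins: read the wrist's pose just before it. get_calibration takes no time and is no camera call; for the wrist camera it gives the pose at the moment of the call.
- r.close_job(): hands the job in, once; it reports no verdict.
Trained networks look in the newest picture that a camera, given by its name, has taken for a name from the list of things; names that differ only in an ending like _2 or _b are one class to them, and where a whole thing is asked for, a point or a joint stands for the part that bears it (a point fixed in the world has none). Each returns a list of dicts, best first, with "conf" (0 to 1); they miss things now and then, are a little off and sometimes report something else, mostly with a low value. They report only what shows in the picture. A call takes as long as a camera call. They do not tell look-alikes from the thing itself.
- r.boxes_of(camera, target): "at" ([x, y, z] in m, in the coordinates of the camera as it stood for that picture, good to about 4 mm: the middle of the surface that is visible of it).
- r.pinpoint(camera, target): "at" ([x, y, z] in m, in the coordinates of the camera as it stood for that picture, good to about 4 mm: a listed point, or the origin of a listed thing).
The state is a dict: "time_s": time; "joints": joint angles; "qd": joint speeds; "joint_torque": joint torques, N m; "tcp_pos": TCP position; "eef_rot": TCP orientation; "contact_force": force on the tool from outside, world axes, zero at the start; "moment": the same for the moment, N m; "gripper_width": finger opening in m.
Only numpy, scipy, OpenCV 4.12 (cv2) and the standard library are available. Lean on these libraries where they do the work, as an engineer would, in place of code of your own. Each camera call takes 0.05 s, during which the arm holds its last target. There are 200 camera calls.

## Task

The cap of the blue glaze jar is stuck tight: stand that jar fully down in the square pocket of the wooden block, which keeps it from turning, and unscrew the cap anticlockwise until the thread lets go. Finish while still holding the cap in the gripper, level and just above the jar's open mouth (a centimetre or two clear of it), with the jar still fully down in the block. Keep the jar upright all the time, do not take the cap off anywhere but in the block, and leave the other jars and tools where they are.

Things in the scene. Friction and masses are not known exactly. Their poses are not given: they have to be found in the camera images.
- jar: The glaze jar to open: cream plastic, square body 66 x 66 mm and 70 mm tall, blue labels on its four sides, blue cap; 0.42 kg give or take a third; a round neck 42 mm across above. Origin: centre of the underside, z up, x and y square to its side faces (any of the four ways round fits the pocket). 101 mm tall with its cap, by which it may be carried: the cap does not pull off.
- cap: Blue ribbed round screw cap on that jar: 60 mm across, 25 mm tall, 30 g. Origin: centre of its lower rim, z up. Right-handed coarse thread: turned anticlockwise seen from above it rises 4.3 mm per rad and comes free after 1.6 to 2.0 rad, 8 mm higher, so one turn of the wrist may not do; released part-way it stays. Tight at first (0.25 to 0.4 N m, a springy liner), looser as it turns.
- cap_grip (a point): On the cap's axis, 17 mm above its rim, 8 mm below its top. When it is screwed on, the cap's rim stands 75 mm above the jar's underside, 5 mm above the top of the square body; the body is wider than the cap (33 against 30 mm from the axis), so fingertips that grip the cap must stay higher than the body's top, 70 mm above the jar's underside (22 mm below this point).
- jar_mouth (a point): Centre of the jar's mouth, on the neck's top edge, 94 mm above the jar's underside on its axis. The cap's rim is 19 mm below it when screwed on, about 11 mm below it when the thread has just let go, and must end above it. The jar on the bare bench would turn along with its cap.
- block: Light wooden jar block, screwed to the bench: 110 x 110 mm, 38 mm tall, with a square pocket open at the top; on its -y side a ledge 150 x 62 mm, 18 mm tall, carries a brush between cleats up to 28 mm tall. Origin: on the bench, under the pocket's centre; x and y square to the pocket's sides, z up.
- pocket (a point): Centre of the pocket's floor, 12 mm above the bench. The pocket is 70 x 70 mm (2 mm more than the jar on each side), 26 mm deep, and bevelled at 45 degrees to 82 x 82 mm in its top 6 mm. In it the jar can turn about 0.06 rad either way before it is stopped.
- jar_green: Bystander: the same jar with a green cap and green labels, closed, 66 x 66 x 101 mm. Origin: centre of its underside.
- jar_rust: Bystander: the same jar with a rust-brown cap and labels, closed, 66 x 66 x 101 mm. Origin: centre of its underside.
- brush: Bystander: glaze brush, 175 mm long, lying between the cleats of the block's ledge. Origin near its middle, x along it.
- bowl: Bystander: small terracotta bowl, 110 mm wide, 50 mm high. Origin: centre of its underside.
- cup: Bystander: white cup without handle, 72 mm wide, 85 mm high. Origin: centre of its underside.
- rib: Bystander: flat wooden potter's rib, 110 x 50 x 6 mm. Origin: centre of its underside.
- loop_tool: Bystander: trimming tool with dark handle and wire loop, 145 mm long, lying flat. Origin: in the middle of its handle, x along it.
Mind the look-alikes: they are no part of the job. There is more than one size of the cap; the job needs the smallest.

How it is judged:
By the outcome, as a careful person would: the job done as asked, in the order asked, and still so for the second after the job is handed in, while the arm keeps its last pose, push and grip.
It also fails if it takes over 50 s, if anything falls off the work surface, if the arm or the gripper's body presses on something with over 40 N, if the wrist force passes 120 N, or if a joint passes its speed limit or range.

## Working session

There is one attempt and no reset: what is moved stays moved. The work goes in short steps, Python scripts to look and compute and a tool call to move; the robot and the scene stay as the last step left them, time stands still between calls to the robot, and variables do not carry over. Pictures are saved under pics/ and viewed, about 8 in all and at most 12, crops included, and the job is handed in when it is done.

Besides the shell and the picture viewer there is one more tool, called after ">>>" by a JSON object that holds its "fn" and its "kwargs". send_rows: Moves the arm, as the interface text tells. Its arguments: {"type":"object","properties":{"motion":{"type":"array"},"gripper":{"type":"number"},"squeeze":{"type":"number"}},"required":["motion"]}

```bash
mkdir -p pics; cat > h.py <<'E'
from plant import r
import numpy as np, cv2
from scipy.spatial.transform import Rotation as R
def cal(n):
    c=r.get_calibration(n); f=192/np.tan(np.radians(c['fov_y']/2))
    o=c['orientation']
    return c,f,np.array(c['origin']),(R.from_euler('xyz',o,degrees=True).as_matrix() if np.size(o)==3 else np.array(o))
def w(n,p):
    c,f,o,M=cal(n); return o+M@np.array(p)
def cloud(n,d):
    c,f,o,M=cal(n); v,u=np.mgrid[:384,:512]; x=u-c['cx'];y=v-c['cy']
    if n=='wrist':
        rr=np.hypot(x,y)+1e-9; t=np.tan(rr/f); P=np.stack([x/rr*t,y/rr*t,np.ones_like(rr)],-1)
    else: P=np.stack([x/f,y/f,np.ones(x.shape)],-1)
    return (P*d[...,None])@M.T+o
E
python3 - <<'E'
from h import *
s=r.get_state(); print(s)
ims=[]
for n in ['scene','side']:
    im,d=r.capture(n); c,f,o,M=cal(n); print(n,c)
    ims.append(im); np.savez(n,im=im,d=d,P=cloud(n,d))
    for t in ['cap','jar','block','pocket']:
        for k in r.pinpoint(n,t)[:4]: print(t,round(k['conf'],2),w(n,k['at']).round(4))
cv2.imwrite('pics/a.png',cv2.resize(np.vstack(ims),(512*600//600,600)) if 0 else ims[0]); cv2.imwrite('pics/b.png',ims[1])
E
```

```text
{'time_s': 0.0, 'joints': array([ 1.65067012e+01,  2.05907591e+01,  6.33239712e-01, -1.94913999e-02,
       -7.01344989e+01, -1.65078077e+01]), 'qd': array([-0.00397615, -0.02808284, -0.0212129 , -0.02072723, -0.09602786,
       -0.01354498]), 'joint_torque': array([-8.00930356e-04, -5.82726967e+01,  2.93058443e+01,  6.99745238e+00,
        6.93249181e-03, -2.06530804e-04]), 'tcp_pos': array([ 6.74514888e-01, -3.21429962e-05,  2.25628226e-01]), 'eef_rot': array([ 1.79906568e+02, -8.58121764e-03, -9.00077377e+01]), 'contact_force': array([-0.30143578, -0.08936967, -0.15248751]), 'moment': array([-0.00395364, -0.03186797,  0.02446534]), 'gripper_width': 0.08768459675437326}
scene {'fov_y': 49.037703971156816, 'cx': 247.04112581184603, 'cy': 188.5135340352832, 'origin': array([ 0.94955835, -0.59018721,  1.18089687]), 'orientation': array([-146.55830626,    0.75698167,   31.71975314])}
cap 0.82 [ 8.219e-01  1.766e-01 -7.000e-04]
cap 0.63 [ 0.7403 -0.1065 -0.0008]
cap 0.52 [0.6285 0.1215 0.0765]
cap 0.39 [0.4667 0.1241 0.0016]
jar 0.77 [6.277e-01 1.223e-01 1.000e-04]
block 0.96 [ 0.5515 -0.1049  0.0013]
block 0.52 [7.028e-01 2.819e-01 2.000e-04]
pocket 0.82 [ 0.5513 -0.0992  0.0127]
side {'fov_y': 54.22866072039448, 'cx': 253.890707015611, 'cy': 195.5227756923534, 'origin': array([ 0.16249571, -0.69832481,  0.68804046]), 'orientation': array([-127.12130028,    0.85840418,  -30.23260682])}
cap 0.88 [0.6305 0.1158 0.0755]
cap 0.72 [ 7.342e-01 -1.097e-01 -6.000e-04]
cap 0.62 [0.8182 0.1724 0.0011]
jar 0.67 [ 0.6282  0.1154 -0.0031]
block 0.71 [ 0.5458 -0.1043  0.0037]
pocket 0.88 [ 0.5472 -0.1051  0.0098]
```

View pics/a.png

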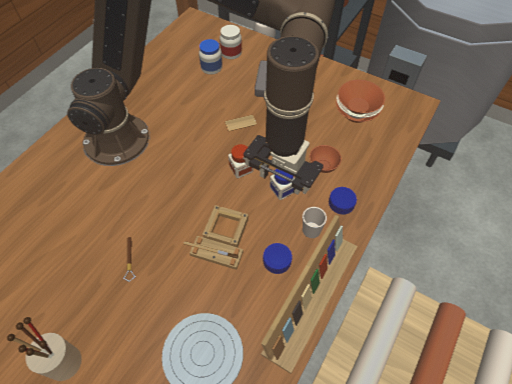

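View pics/b.png

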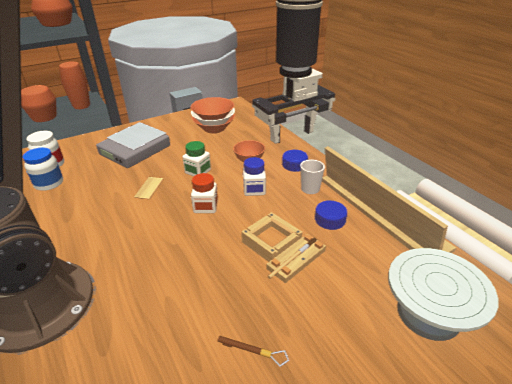

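Candidates for "blue cap": the jar's cap at side (254,165) = scene (282,183); loose bigger blue caps at side (295,160) and (331,214); and a large blue/white jar at side (42,168). The rust jar is at side (203,193) and the green one at (196,158). By the description I choose the jar at side (254,176), near (0.629, 0.119). Next I'll fit its pose and the block's.

```bash
python3 - <<'E'
from h import *
for n in ['scene','side']:
    z=np.load(n+'.npz'); P=z['P']; im=z['im']
    def sel(c,rad,lo,hi): return P[(np.hypot(P[...,0]-c[0],P[...,1]-c[1])<rad)&(P[...,2]>lo)&(P[...,2]<hi)]
    t=sel((.551,-.105),.085,.035,.041)[:,:2]
    t=t[t[:,1]>-.2]
    q=cv2.minAreaRect(t.astype(np.float32)); print(n,'block',len(t),q)
    b=sel((.629,.119),.06,.015,.068)[:,:2]
    if len(b)>10: print('jarbody',len(b),cv2.minAreaRect(b.astype(np.float32)))
    c=sel((.629,.119),.06,.096,.106); print('captop',len(c), c.mean(0) if len(c) else 0, cv2.minEnclosingCircle(c[:,:2].astype(np.float32)) if len(c) else 0)
    for nm,cc in [('rust',None)]: pass
    np.save(n+'_b.npy',b)
    # other objects within 0.2 of jar taller than 2cm
    for k in ['jar_green','jar_rust','bowl','cup']:
        pass
from h import r
for k in ['jar_green','jar_rust','bowl','cup']:
    print(k,[(round(a['conf'],2),w('side',a['at']).round(3)) for a in r.pinpoint('side',k)[:2]])
im=np.load('side.npz')['im']; cv2.imwrite('pics/c.png',cv2.resize(im[130:290,160:360],None,fx=3.5,fy=3.5,interpolation=2))
E
```

```text
scene block 508 ((0.5519946217536926, -0.10252620279788971), (0.11128324270248413, 0.11409085988998413), 13.361047744750977)
jarbody 228 ((0.6335183382034302, 0.103001669049263), (0.07902093231678009, 0.052273739129304886), 21.537099838256836)
captop 95 [0.63208614 0.11033828 0.10128316] ((0.6303337812423706, 0.119756318628788), 0.03031415119767189)
side block 668 ((0.5481670498847961, -0.10459832102060318), (0.11328166723251343, 0.1114078164100647), 12.610880851745605)
jarbody 362 ((0.6215083003044128, 0.10809532552957535), (0.052068743854761124, 0.06646692752838135), 58.92051315307617)
captop 202 [0.6242611  0.11498111 0.10029024] ((0.6255824565887451, 0.11692962795495987), 0.03219732642173767)
jar_green [(0.81, array([0.518, 0.306, 0.002])), (0.38, array([0.627, 0.123, 0.092]))]
jar_rust [(0.96, array([0.463, 0.122, 0.   ]))]
bowl [(0.69, array([ 0.698,  0.279, -0.   ]))]
cup [(0.87, array([0.774, 0.037, 0.003])), (0.64, array([ 0.352,  0.299, -0.003]))]
```

View pics/c.png

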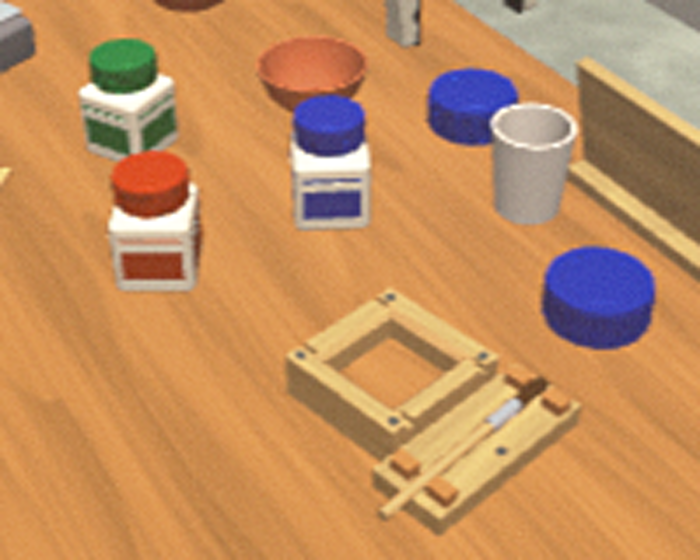

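The crop confirms the choice: the small blue-capped jar with a square body, crop (330,165). The loose caps at (470,105) and (600,295) are larger. Moving above the jar for a close look.

>>> {"fn": "send_rows", "kwargs": {"motion": [{"travel": [-0.025, 0.009, 0], "spin": 0}, {"travel": [-0.025, 0.009, 0], "spin": 0}, {"travel": [-0.025, 0.009, 0], "spin": 0}, {"travel": [-0.025, 0.009, 0], "spin": 0}, {"travel": [-0.015, 0.008, 0], "spin": 7}], "gripper": 1}}

```text
time_s: 1.12
tcp_pos: [0.6309, 0.115, 0.2258]
eef_rot: [180.0, -0.1, -97.3]
contact_force: [-0.1, -0.4, 0.0]
gripper_width: 0.0878
```

>>> {"fn": "send_rows", "kwargs": {"motion": [{"travel": [0, 0, 0], "spin": 0}]}}

```text
time_s: 1.2
tcp_pos: [0.6298, 0.1176, 0.226]
eef_rot: [180.0, -0.0, -97.6]
contact_force: [-0.8, -0.6, -0.0]
gripper_width: 0.0878
```

```bash
python3 - <<'E'
from h import *
s=r.get_state(); print({k:np.round(s[k],4) for k in ['time_s','joints','tcp_pos','eef_rot']})
n='wrist'; c,f,o,M=cal(n); im,d=r.capture(n); P=cloud(n,d); np.savez(n,im=im,d=d,P=P)
print(o,c['cx'],c['cy'],f)
cv2.imwrite('pics/d.png',im)
for t in ['cap','jar','cap_grip','pocket']:
    for k in r.pinpoint(n,t)[:3]: print(t,round(k['conf'],2),w(n,k['at']).round(4))
hsv=cv2.cvtColor(im,cv2.COLOR_BGR2HSV)
m=np.hypot(P[...,0]-.628,P[...,1]-.118)<.06
for lo,hi in [(.095,.106),(.066,.073),(.015,.066)]:
    q=P[m&(P[...,2]>lo)&(P[...,2]<hi)]
    if len(q)>5: print(lo,len(q),np.median(q[:,2]),cv2.minEnclosingCircle(q[:,:2].astype(np.float32)),cv2.minAreaRect(q[:,:2].astype(np.float32)))
E
```

```text
{'time_s': np.float64(1.2), 'joints': array([ 2.80006e+01,  1.73687e+01, -3.99900e+00,  9.90000e-03,
       -6.86437e+01, -3.56266e+01]), 'tcp_pos': array([0.6298, 0.1176, 0.226 ]), 'eef_rot': array([ 1.799961e+02, -1.410000e-02, -9.762230e+01])}
[0.61995978 0.04708427 0.38457374] 256.88011947169815 192.7093850017671 297.3186396354542
cap 0.97 [0.6324 0.1169 0.0758]
cap 0.88 [ 0.7401 -0.111   0.0029]
cap 0.58 [0.7846 0.0346 0.0014]
jar 0.87 [ 0.6322  0.1183 -0.    ]
cap_grip 0.71 [0.6317 0.1128 0.0922]
cap_grip 0.65 [ 0.7423 -0.1135  0.0242]
cap_grip 0.61 [0.8189 0.1718 0.024 ]
0.095 2854 0.10159629949310015 ((0.6286084651947021, 0.11763060092926025), 0.030895978212356567) ((0.6289854645729065, 0.1173330768942833), (0.06037914380431175, 0.06063469499349594), 43.1888313293457)
0.066 531 0.06907194955820817 ((0.6277492046356201, 0.11764736473560333), 0.04209144786000252) ((0.6283040642738342, 0.11742481589317322), (0.06360547989606857, 0.06440477073192596), 64.1358413696289)
0.015 324 0.05428101878298372 ((0.6283359527587891, 0.11696375906467438), 0.04293181374669075) ((0.6282263994216919, 0.1170583963394165), (0.06477352231740952, 0.06568951159715652), 63.03816223144531)
```

View pics/d.png

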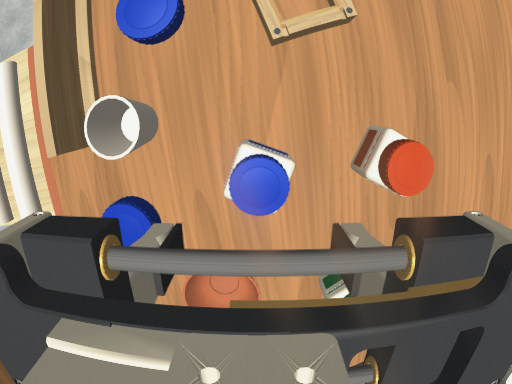

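The wrist view shows the blue-capped jar at (259,183), the rust jar at (405,165), loose bigger caps at (150,15) and (130,220), and the block at (305,15). The jar axis is at (0.6286, 0.1175) with its cap top at 0.1015, as it should be. Descending to TCP z ≈ 0.076.

>>> {"fn": "send_rows", "kwargs": {"motion": [{"travel": [0, 0.001, 0.036], "spin": 0}, {"travel": [0, 0, 0.036], "spin": 0}, {"travel": [0, 0, 0.036], "spin": 0}, {"travel": [0, 0, 0.025], "spin": 0}, {"travel": [0, 0, 0], "spin": 0}]}}

```text
time_s: 1.87
tcp_pos: [0.635, 0.1101, 0.092]
eef_rot: [-179.5, 0.2, -97.2]
contact_force: [-0.7, -0.5, -0.7]
gripper_width: 0.0878
```

```bash
python3 - <<'E'
from h import *
from scipy.optimize import minimize
P=np.load('wrist.npz')['P']
m=np.hypot(P[...,0]-.6286,P[...,1]-.1175)<.055
q=P[m&(P[...,2]>.062)&(P[...,2]<.073)][:,:2]; q2=P[m&(P[...,2]>.015)&(P[...,2]<.066)][:,:2]
s=P[m&(P[...,2]>.015)&(P[...,2]<.065)][:,:2]
S=np.load('side_b.npy')
for nm,a in [('top',q),('sides',q2),('all',np.vstack([q,q2]))]:
    print(nm,cv2.minAreaRect(a.astype(np.float32)))
# signed distance to square for side points
def cost(p,a):
    t=np.radians(p[2]);d=(a-p[:2])@np.array([[np.cos(t),-np.sin(t)],[np.sin(t),np.cos(t)]])
    return np.mean(np.minimum(np.abs(np.max(np.abs(d),1)-.033),.004)**1)*1e3
for a in (s,S):
    best=min((minimize(cost,[.6286,.1175,y],args=(a,),method='Nelder-Mead',options=dict(initial_simplex=[[.6286,.1175,y],[.6316,.1175,y],[.6286,.1205,y],[.6286,.1175,y+4]])) for y in (55,60,65,70)),key=lambda x:x.fun); print(best.x,best.fun)
E
```

```text
top ((0.6279871463775635, 0.11724935472011566), (0.06464286148548126, 0.06540887802839279), 63.55255889892578)
sides ((0.6282263994216919, 0.1170583963394165), (0.06477352231740952, 0.06568951159715652), 63.03816223144531)
all ((0.6282766461372375, 0.11715720593929291), (0.06499524414539337, 0.06568951159715652), 63.03816223144531)
[ 0.62793324  0.11850209 63.0611885 ] 0.35613501544010506
[ 0.62682729  0.11902911 62.57337227] 1.5472606169618723
```

>>> {"fn": "send_rows", "kwargs": {"motion": [{"travel": [-0.0065, 0.0075, 0], "spin": 0}, {"travel": [0, 0, 0], "spin": 0}, {"travel": [0, 0, 0.008], "spin": 0}, {"travel": [0, 0, 0.006], "spin": 0}, {"travel": [0, 0, 0], "spin": 0}]}}

```text
time_s: 2.28
tcp_pos: [0.6309, 0.1164, 0.0809]
eef_rot: [-179.3, 0.2, -97.3]
contact_force: [0.3, 0.3, -0.2]
gripper_width: 0.0876
```

>>> {"fn": "send_rows", "kwargs": {"motion": [{"travel": [-0.0015, 0.003, 0.003], "spin": 0}, {"travel": [0, 0, 0.002], "spin": 0}, {"travel": [0, 0, 0], "spin": 0}]}}

```text
time_s: 2.53
tcp_pos: [0.6291, 0.1188, 0.0774]
eef_rot: [-179.2, 0.3, -97.2]
contact_force: [0.4, -0.1, -0.1]
gripper_width: 0.0872
```

>>> {"fn": "send_rows", "kwargs": {"motion": [{"travel": [0, 0, 0.0018], "spin": 0}, {"travel": [0, 0, 0], "spin": 0}, {"travel": [0, 0, 0], "spin": 0}], "gripper": -1, "squeeze": 45}}

```text
time_s: 2.78
tcp_pos: [0.6294, 0.1191, 0.0761]
eef_rot: [-179.1, 0.3, -97.2]
contact_force: [-0.0, 0.1, 0.3]
gripper_width: 0.0729
```

>>> {"fn": "send_rows", "kwargs": {"motion": [{"travel": [0, 0, 0], "spin": 0}, {"travel": [0, 0, 0], "spin": 0}, {"travel": [0, 0, 0], "spin": 0}]}}

```text
time_s: 3.03
tcp_pos: [0.6293, 0.1191, 0.0761]
eef_rot: [-179.1, 0.3, -97.2]
contact_force: [-0.3, -0.5, -0.2]
gripper_width: 0.0595
```

>>> {"fn": "send_rows", "kwargs": {"motion": [{"travel": [0, 0, 0], "spin": 0}, {"travel": [0, 0, -0.01], "spin": 0}, {"travel": [0, 0, -0.02], "spin": 0}, {"travel": [0, 0, -0.025], "spin": 0}, {"travel": [0, 0, -0.025], "spin": 0}]}}

```text
time_s: 3.45
tcp_pos: [0.6224, 0.1167, 0.1512]
eef_rot: [180.0, -0.1, -97.3]
contact_force: [0.2, -0.1, -3.6]
gripper_width: 0.0597
```

>>> {"fn": "send_rows", "kwargs": {"motion": [{"travel": [0, 0, -0.01], "spin": 0}, {"travel": [0, 0, 0], "spin": 0}]}}

```text
time_s: 3.62
tcp_pos: [0.6243, 0.1174, 0.1673]
eef_rot: [-179.7, 0.1, -97.3]
contact_force: [1.1, 0.8, -4.4]
gripper_width: 0.0593
```

>>> {"fn": "send_rows", "kwargs": {"motion": [{"travel": [0.016, 0.003, 0], "spin": 5}, {"travel": [0.025, 0.003, 0], "spin": 6}, {"travel": [0.03, 0, 0], "spin": 7}, {"travel": [0.03, -0.003, 0], "spin": 7}, {"travel": [0.029, -0.007, 0], "spin": 7}]}}

```text
time_s: 4.03
tcp_pos: [0.5798, -0.0053, 0.1619]
eef_rot: [-179.9, 0.2, -129.9]
contact_force: [1.0, 0.5, -3.7]
gripper_width: 0.0591
```

>>> {"fn": "send_rows", "kwargs": {"motion": [{"travel": [0.025, -0.009, 0], "spin": 7}, {"travel": [0.02, -0.009, 0], "spin": 6}, {"travel": [0.008, -0.005, 0], "spin": 3}, {"travel": [0, 0, 0], "spin": 0}, {"travel": [0, 0, 0], "spin": 0}]}}

```text
time_s: 4.45
tcp_pos: [0.55, -0.067, 0.155]
eef_rot: [179.7, -0.3, -147.4]
contact_force: [-0.1, 1.1, -3.9]
gripper_width: 0.0594
```

```bash
cat > look.py <<'E'
from h import *
import sys
s=r.get_state(); t=s['tcp_pos']; print({k:np.round(s[k],4) for k in ['time_s','joints','tcp_pos','eef_rot','moment']})
n='wrist'; im,d=r.capture(n); P=cloud(n,d); np.savez(n,im=im,d=d,P=P); cv2.imwrite(f'pics/{sys.argv[1]}.png',im)
b=t[2]-.0761
z=P[...,2]; near=np.hypot(P[...,0]-t[0],P[...,1]-t[1])<.06
q=P[near&(z>b+.003)&(z<b+.072)][:,:2]
if len(q)>5: print('jar',len(q),cv2.minAreaRect(q.astype(np.float32)))
q=P[near&(z>b+.096)&(z<b+.105)]
if len(q)>5: print('captop',len(q),np.median(q[:,2]),cv2.minEnclosingCircle(q[:,:2].astype(np.float32)))
q=P[(np.hypot(P[...,0]-.55,P[...,1]+.1035)<.085)&(z>.034)&(z<.042)&(P[...,2]<b-.003)]
if len(q)>5: print('block',len(q),np.median(q[:,2]),cv2.minAreaRect(q[:,:2].astype(np.float32)))
E
python3 look.py e
```

```text
{'time_s': np.float64(4.45), 'joints': array([ 13.1437,  12.8499, -20.0049,  -0.2687, -57.5017, -70.3652]), 'tcp_pos': array([ 0.55 , -0.067,  0.155]), 'eef_rot': array([ 179.6675,   -0.2601, -147.3658]), 'moment': array([ 0.0568, -0.1086,  0.0017])}
jar 3412 ((0.5276626944541931, -0.07558932155370712), (0.03648080676794052, 0.07432464510202408), 32.63947296142578)
captop 7181 0.18041401444722868 ((0.5404590368270874, -0.07279925048351288), 0.04644819349050522)
block 4883 0.03806854895668971 ((0.5494048595428467, -0.10401651263237), (0.11107137054204941, 0.11066063493490219), 13.536507606506348)
```

View pics/e.png

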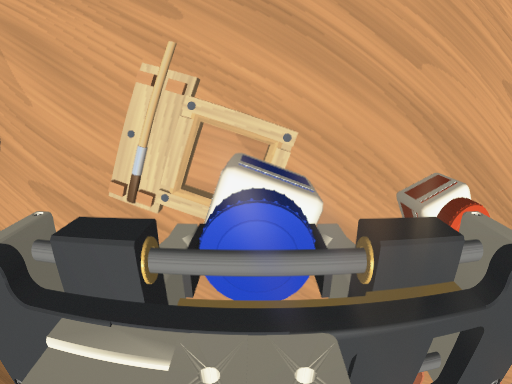

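The wrist view shows the jar held at (262,220) and the block's pocket at (225,150) ahead of it, edges nearly parallel. Next I'll fit the yaw of the jar's visible side face.

```bash
cat > yaw.py <<'E'
from h import *
t=r.get_state()['tcp_pos']; P=np.load('wrist.npz')['P']; im=np.load('wrist.npz')['im']; b=t[2]-.0761; z=P[...,2]
u=np.arange(512)[None,:]+0*z; v=np.arange(384)[:,None]+0*z
m=(np.hypot(P[...,0]-t[0],P[...,1]-t[1])<.06)&(u>205)&(u<330)&(v<235)
for lo,hi in [(.008,.035),(.035,.062),(.008,.062)]:
    q=P[m&(z>b+lo)&(z<b+hi)]
    if len(q)<20: continue
    for _ in range(2):
        vx,vy,x0,y0=cv2.fitLine(q[:,:2].astype(np.float32),cv2.DIST_HUBER,0,.001,.001).ravel()
        e=(q[:,0]-x0)*-vy+(q[:,1]-y0)*vx; q=q[abs(e)<.002]
    d=(t[0]-x0)*-vy+(t[1]-y0)*vx; s=(q[:,0]-t[0])*vx+(q[:,1]-t[1])*vy
    print(len(q),'face dir',np.degrees(np.arctan2(vy,vx)),'dist tcp->face',d,'extent along',np.percentile(s,[1,99]),'dir',vx,vy,'zmin',q[:,2].min())
q=P[m&(z>b+.062)&(z<b+.075)]; print('top z',np.median(q[:,2]))
E
python3 yaw.py
```

```text
436 face dir -77.47275 dist tcp->face 0.03521027317347586 extent along [-0.02972003  0.02822662] dir 0.21690388 -0.97619295 zmin 0.08689755661577975
724 face dir -77.093994 dist tcp->face 0.03490610980053828 extent along [-0.02847621  0.0290298 ] dir 0.22335222 -0.9747378 zmin 0.11386457069051276
1152 face dir -77.396996 dist tcp->face 0.03502235146031913 extent along [-0.02886778  0.02858558] dir 0.21819437 -0.97590536 zmin 0.08689755661577975
top z 0.1479013564443121
```

>>> {"fn": "send_rows", "kwargs": {"motion": [{"travel": [0.006, -0.0105, 0], "spin": -1}, {"travel": [0.006, -0.0105, 0], "spin": 0}, {"travel": [0.006, -0.0105, 0.006], "spin": 0}, {"travel": [0, 0, 0.01], "spin": 0}, {"travel": [0, 0, 0], "spin": 0}]}}

```text
time_s: 4.92
tcp_pos: [0.5538, -0.1017, 0.1364]
eef_rot: [179.6, -0.3, -145.8]
contact_force: [-0.9, 0.6, -3.4]
gripper_width: 0.0597
```

>>> {"fn": "send_rows", "kwargs": {"motion": [{"travel": [0, 0, 0], "spin": 0}]}}

```text
time_s: 5.0
tcp_pos: [0.5538, -0.1015, 0.1359]
eef_rot: [179.6, -0.3, -145.8]
contact_force: [-0.6, -0.3, -4.3]
gripper_width: 0.0596
```

>>> {"fn": "send_rows", "kwargs": {"motion": [{"travel": [0.003, 0, 0], "spin": 0.7}, {"travel": [0, 0, 0], "spin": 0}, {"travel": [0, 0, 0.006], "spin": 0}, {"travel": [0, 0, 0.004], "spin": 0}, {"travel": [0, 0, 0], "spin": 0}]}}

```text
time_s: 5.42
tcp_pos: [0.5517, -0.1015, 0.1256]
eef_rot: [179.6, -0.3, -146.5]
contact_force: [-0.0, 0.8, -4.4]
gripper_width: 0.0595
```

```bash
python3 look.py f; python3 yaw.py
```

```text
{'time_s': np.float64(5.4167), 'joints': array([  9.3903,  15.2031, -21.1705,  -0.3009, -54.0377, -65.6759]), 'tcp_pos': array([ 0.5517, -0.1015,  0.1256]), 'eef_rot': array([ 179.6096,   -0.2754, -146.4623]), 'moment': array([-0.0202, -0.0982,  0.0108])}
jar 3398 ((0.529506504535675, -0.11075000464916229), (0.03664381057024002, 0.07441288232803345), 33.82881546020508)
captop 7202 0.1512915394907598 ((0.5425652265548706, -0.10794155299663544), 0.04649310186505318)
block 4999 0.03844464858043459 ((0.5458726286888123, -0.1052674725651741), (0.10302692651748657, 0.110846146941185), 13.601314544677734)
426 face dir -76.750305 dist tcp->face 0.035176977281705046 extent along [-0.02991172  0.0285124 ] dir 0.22919513 -0.9733805 zmin 0.058154265107052266
737 face dir -76.307945 dist tcp->face 0.034817861754291864 extent along [-0.02851655  0.02893726] dir 0.23670329 -0.971582 zmin 0.08471870232391457
1152 face dir -76.79593 dist tcp->face 0.0350584668478443 extent along [-0.02888257  0.02842191] dir 0.22841993 -0.9735627 zmin 0.058154265107052266
top z 0.118732817181886
```

>>> {"fn": "send_rows", "kwargs": {"motion": [{"travel": [0.0012, -0.002, 0], "spin": 0}, {"travel": [0, 0, 0], "spin": 0}, {"travel": [0, 0, 0.005], "spin": 0}, {"travel": [0, 0, 0.003], "spin": 0}, {"travel": [0, 0, 0], "spin": 0}]}}

```text
time_s: 5.88
tcp_pos: [0.5522, -0.104, 0.1176]
eef_rot: [179.6, -0.2, -146.4]
contact_force: [-1.0, 0.7, -3.6]
gripper_width: 0.0591
```

>>> {"fn": "send_rows", "kwargs": {"motion": [{"travel": [0.0005, 0.0007, 0.004], "spin": 0}, {"travel": [0, 0, 0.004], "spin": 0}, {"travel": [0, 0, 0.003], "spin": 0}, {"travel": [0, 0, 0], "spin": 0}]}}

```text
time_s: 6.22
tcp_pos: [0.551, -0.1037, 0.1051]
eef_rot: [179.6, -0.2, -146.4]
contact_force: [-0.2, -0.9, -3.3]
gripper_width: 0.0595
```

>>> {"fn": "send_rows", "kwargs": {"motion": [{"travel": [0, 0, 0.004], "spin": 0}, {"travel": [0, 0, 0.004], "spin": 0}, {"travel": [0, 0, 0.002], "spin": 0}, {"travel": [0, 0, 0], "spin": 0}]}}

```text
time_s: 6.55
tcp_pos: [0.5509, -0.1037, 0.0938]
eef_rot: [179.6, -0.3, -146.4]
contact_force: [-0.2, 0.6, -4.6]
gripper_width: 0.0593
```

>>> {"fn": "send_rows", "kwargs": {"motion": [{"travel": [0, 0, 0.003], "spin": 0}, {"travel": [0, 0, 0.003], "spin": 0}, {"travel": [0, 0, 0], "spin": 0}]}}

```text
time_s: 6.8
tcp_pos: [0.5513, -0.1036, 0.0888]
eef_rot: [179.7, -0.2, -146.4]
contact_force: [-1.3, 1.2, 1.5]
gripper_width: 0.0595
```

>>> {"fn": "send_rows", "kwargs": {"motion": [{"travel": [0, 0, 0.002], "spin": 0}, {"travel": [0, 0, 0], "spin": 0}]}}

```text
time_s: 6.97
tcp_pos: [0.5515, -0.1036, 0.0891]
eef_rot: [179.7, -0.2, -146.3]
contact_force: [-0.6, 0.8, -2.9]
gripper_width: 0.0591
```

>>> {"fn": "send_rows", "kwargs": {"motion": [{"travel": [0, 0, 0.004], "spin": 0}, {"travel": [0, 0, 0.004], "spin": 0}]}}

```text
time_s: 7.13
tcp_pos: [0.5526, -0.1034, 0.0859]
eef_rot: [179.9, -0.1, -146.2]
contact_force: [-17.6, 9.6, 42.9]
gripper_width: 0.0594
```

>>> {"fn": "send_rows", "kwargs": {"motion": [{"travel": [0, 0, -0.001], "spin": 0}, {"travel": [0, 0, 0], "spin": 0}, {"travel": [0, 0, 0], "spin": 0}]}}

```text
time_s: 7.38
tcp_pos: [0.5533, -0.1031, 0.0898]
eef_rot: [-180.0, 0.1, -146.1]
contact_force: [-0.5, -0.3, -3.8]
gripper_width: 0.0594
```

>>> {"fn": "send_rows", "kwargs": {"motion": [{"travel": [0, 0, 0], "spin": 0}, {"travel": [0, 0, 0], "spin": 0}, {"travel": [0, 0, 0], "spin": 0}, {"travel": [0, 0, 0], "spin": 0}], "gripper": 0.9}}

```text
time_s: 7.72
tcp_pos: [0.5543, -0.1033, 0.0894]
eef_rot: [-179.9, 0.2, -146.1]
contact_force: [-0.2, -0.3, 0.2]
gripper_width: 0.08
```

```bash
python3 look.py g; python3 - <<'E'
from h import *
P=np.load('wrist.npz')['P']; im=np.load('wrist.npz')['im']; z=P[...,2]
hsv=cv2.cvtColor(im,cv2.COLOR_BGR2HSV)
blue=(hsv[...,0]>110)&(hsv[...,0]<130)&(hsv[...,1]>150)&(np.hypot(P[...,0]-.55,P[...,1]+.104)<.04)
q=P[blue&(z>.108)&(z<.12)]; print('cap top',len(q),np.median(q[:,2]),cv2.minEnclosingCircle(q[:,:2].astype(np.float32)))
w_=(hsv[...,1]<50)&(hsv[...,2]>120)&(np.hypot(P[...,0]-.535,P[...,1]+.107)<.03)&(z>.06)
q=P[w_&(z<.09)];print('body top z',len(q),np.percentile(q[:,2],[50,80,95]))
A=np.c_[P[blue&(z>.108)&(z<.12)][:,:2]-[.55,-.104],np.ones((blue&(z>.108)&(z<.12)).sum())]
print('plane',np.linalg.lstsq(A,P[blue&(z>.108)&(z<.12)][:,2],rcond=None)[0])
for n in ['scene','side']:
    im,d=r.capture(n); np.savez(n+'2',im=im,d=d,P=cloud(n,d))
    Q=cloud(n,d); q=Q[(np.hypot(Q[...,0]-.55,Q[...,1]+.104)<.03)&(Q[...,2]>.1)&(Q[...,2]<.118)]
    print(n,len(q),np.percentile(q[:,2],[50,90]) if len(q) else '')
    if n=='side': cv2.imwrite('pics/h.png',cv2.resize(im[150:310,190:370],None,fx=4,fy=4,interpolation=2))
E
```

```text
{'time_s': np.float64(7.7167), 'joints': array([ 9.32000e+00,  1.74405e+01, -2.37395e+01, -1.56000e-02,
       -4.86584e+01, -6.54354e+01]), 'tcp_pos': array([ 0.5543, -0.1033,  0.0894]), 'eef_rot': array([-1.799435e+02,  1.518000e-01, -1.461257e+02]), 'moment': array([-0.0361, -0.0319, -0.0056])}
jar 9128 ((0.5425915718078613, -0.11204871535301208), (0.09021813422441483, 0.11966822296380997), 36.7838249206543)
captop 7236 0.11351114784521425 ((0.5446234941482544, -0.10936933755874634), 0.05643065646290779)
cap top 6140 0.11355795401406704 ((0.5511755347251892, -0.10310713201761246), 0.030597014352679253)
body top z 2160 [0.08084515 0.08226523 0.08327415]
plane [ 0.008376   -0.00054405  0.11350674]
scene 0 
side 377 [0.11269936 0.11416015]
```

View pics/h.png

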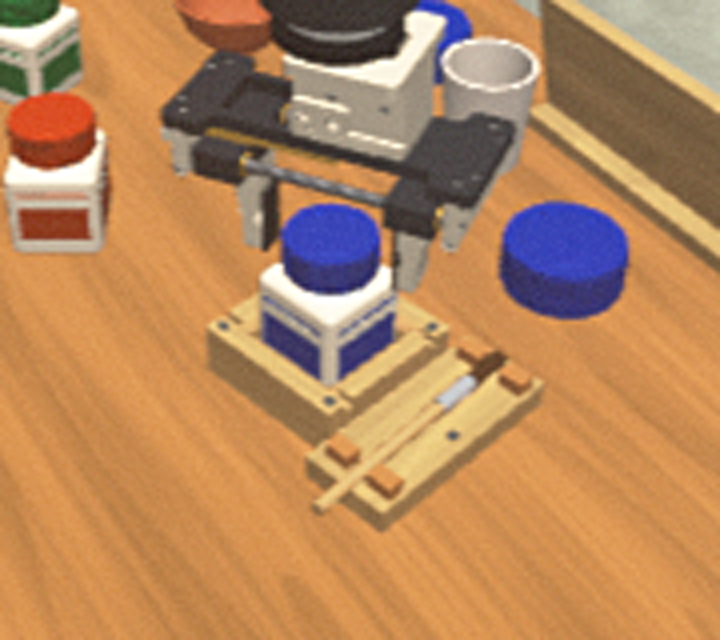

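The side view shows the jar seated in the pocket at (328,310), upright. The cap top is at 0.1135 (0.113 expected) and level. Recentring on the cap and regripping hard.

>>> {"fn": "send_rows", "kwargs": {"motion": [{"travel": [0.0027, 0.0018, 0.001], "spin": 0}, {"travel": [0, 0, 0], "spin": 0}]}}

```text
time_s: 8.03
tcp_pos: [0.5508, -0.1033, 0.0882]
eef_rot: [-180.0, 0.1, -146.1]
contact_force: [-0.4, -0.5, 0.6]
gripper_width: 0.0832
```

>>> {"fn": "send_rows", "kwargs": {"motion": [{"travel": [0, 0, 0], "spin": 0}, {"travel": [0, 0, 0], "spin": 0}, {"travel": [0, 0, 0], "spin": 0}, {"travel": [0, 0, 0], "spin": 0}, {"travel": [0, 0, 0], "spin": 0}], "gripper": -1, "squeeze": 60}}

```text
time_s: 8.45
tcp_pos: [0.5506, -0.1034, 0.0883]
eef_rot: [-179.9, 0.1, -146.1]
contact_force: [1.2, -0.6, -0.3]
gripper_width: 0.0593
```

>>> {"fn": "send_rows", "kwargs": {"motion": [{"travel": [0, 0, 0], "spin": 0}, {"travel": [0, 0, 0], "spin": 0}, {"travel": [0, 0, 0], "spin": 0}]}}

```text
time_s: 8.7
tcp_pos: [0.5507, -0.1035, 0.0882]
eef_rot: [-179.9, 0.1, -146.1]
contact_force: [-0.4, -0.3, -0.8]
gripper_width: 0.059
```

>>> {"fn": "send_rows", "kwargs": {"motion": [{"travel": [0, 0, 0], "spin": -3}, {"travel": [0, 0, 0], "spin": -3}, {"travel": [0, 0, 0], "spin": -3}, {"travel": [0, 0, 0], "spin": -3}, {"travel": [0, 0, 0], "spin": -3}]}}

```text
time_s: 9.12
tcp_pos: [0.5509, -0.1038, 0.0891]
eef_rot: [-179.9, 0.1, -130.7]
contact_force: [-0.5, -1.1, 0.9]
gripper_width: 0.0595
```

```bash
python3 -c "
from h import r
s=r.get_state();print(s['moment'],s['contact_force'],s['tcp_pos'],s['eef_rot'],s['joints'])"
```

```text
[-0.08687446  0.12649362 -0.18960099] [-0.51845851 -1.08700282  0.92915694] [ 0.55089044 -0.10379892  0.08908089] [-1.79877746e+02  1.37496268e-01 -1.30689211e+02] [ 9.34076958e+00  1.71758669e+01 -2.42050641e+01  7.17430259e-03
 -4.84351603e+01 -5.00348789e+01]
```

>>> {"fn": "send_rows", "kwargs": {"motion": [{"travel": [0, 0, -0.0002], "spin": -5}, {"travel": [0, 0, -0.0002], "spin": -5}, {"travel": [0, 0, -0.0002], "spin": -5}, {"travel": [0, 0, -0.0002], "spin": -5}, {"travel": [0, 0, -0.0002], "spin": -5}]}}

```text
time_s: 9.53
tcp_pos: [0.5501, -0.104, 0.0907]
eef_rot: [-179.9, 0.1, -104.6]
contact_force: [-0.3, -0.6, 0.5]
gripper_width: 0.0591
```

>>> {"fn": "send_rows", "kwargs": {"motion": [{"travel": [0, 0, -0.0002], "spin": -5}, {"travel": [0, 0, -0.0002], "spin": -5}, {"travel": [0, 0, -0.0002], "spin": -5}, {"travel": [0, 0, -0.0002], "spin": -5}, {"travel": [0, 0, -0.0002], "spin": -5}]}}

```text
time_s: 9.95
tcp_pos: [0.5496, -0.1043, 0.0919]
eef_rot: [-179.9, -0.0, -78.4]
contact_force: [0.3, -1.4, -0.5]
gripper_width: 0.0594
```

```bash
python3 -c "
from h import r
s=r.get_state();print(s['moment'],s['contact_force'],s['tcp_pos'],s['eef_rot'],s['joints'])"
```

```text
[-0.37371887 -0.1435915   0.01376843] [ 0.26738877 -1.41885967 -0.54628553] [ 0.54964866 -0.10434596  0.09191747] [-1.79921592e+02 -4.52533230e-03 -7.83599776e+01] [ 9.30097963e+00  1.69426139e+01 -2.40878789e+01  1.75394306e-03
 -4.88909800e+01  2.33789360e+00]
```

>>> {"fn": "send_rows", "kwargs": {"motion": [{"travel": [0, 0, -0.0004], "spin": -5}, {"travel": [0, 0, -0.0004], "spin": -5}, {"travel": [0, 0, -0.0004], "spin": -5}, {"travel": [0, 0, -0.0004], "spin": -5}, {"travel": [0, 0, -0.0004], "spin": -5}]}}

```text
time_s: 10.37
tcp_pos: [0.5499, -0.1047, 0.094]
eef_rot: [-179.9, -0.1, -52.1]
contact_force: [-0.4, -0.7, -0.4]
gripper_width: 0.0592
```

>>> {"fn": "send_rows", "kwargs": {"motion": [{"travel": [0, 0, -0.0003], "spin": -5}, {"travel": [0, 0, -0.0003], "spin": -5}, {"travel": [0, 0, -0.0003], "spin": -5}, {"travel": [0, 0, -0.0003], "spin": -5}, {"travel": [0, 0, 0], "spin": -5}]}}

```text
time_s: 10.78
tcp_pos: [0.5504, -0.1047, 0.0953]
eef_rot: [-180.0, -0.1, -25.8]
contact_force: [0.4, -0.7, -1.0]
gripper_width: 0.0589
```

```bash
python3 -c "
from h import r
s=r.get_state();print(s['moment'],s['contact_force'],s['tcp_pos'],s['eef_rot'],s['joints'])"
```

```text
[-0.11260641 -0.07146661  0.05184959] [ 0.40716617 -0.72571321 -1.0185259 ] [ 0.55038758 -0.10471942  0.0953383 ] [-1.79950938e+02 -1.34983554e-01 -2.57637854e+01] [ 9.27370900e+00  1.67383713e+01 -2.38548371e+01  4.92563726e-02
 -4.92681137e+01  5.49304678e+01]
```

>>> {"fn": "send_rows", "kwargs": {"motion": [{"travel": [0, 0, -0.0003], "spin": -5}, {"travel": [0, 0, -0.0003], "spin": -5}, {"travel": [0, 0, -0.0003], "spin": -5}, {"travel": [0, 0, -0.0003], "spin": -5}, {"travel": [0, 0, 0], "spin": 0}]}}

```text
time_s: 11.2
tcp_pos: [0.5507, -0.1045, 0.0966]
eef_rot: [-180.0, -0.2, -4.5]
contact_force: [0.2, -0.1, -0.4]
gripper_width: 0.0589
```

>>> {"fn": "send_rows", "kwargs": {"motion": [{"travel": [0, 0, -0.0015], "spin": 0}, {"travel": [0, 0, -0.001], "spin": 0}, {"travel": [0, 0, 0], "spin": 0}, {"travel": [0, 0, 0], "spin": 0}]}}

```text
time_s: 11.53
tcp_pos: [0.5507, -0.1043, 0.0993]
eef_rot: [-180.0, -0.2, -5.0]
contact_force: [-1.1, 0.2, -0.2]
gripper_width: 0.0588
```

```bash
python3 -c "
from h import r
s=r.get_state();print(s['moment'],s['contact_force'],s['tcp_pos'],s['eef_rot'])"; python3 look.py i; python3 - <<'E'
from h import *
P=np.load('wrist.npz')['P']; im=np.load('wrist.npz')['im']; z=P[...,2]
hsv=cv2.cvtColor(im,cv2.COLOR_BGR2HSV)
blue=(hsv[...,0]>110)&(hsv[...,0]<130)&(hsv[...,1]>150)&(np.hypot(P[...,0]-.55,P[...,1]+.104)<.04)
q=P[blue&(z>.112)&(z<.14)]; print('cap top',len(q),np.median(q[:,2]),cv2.minEnclosingCircle(q[:,:2].astype(np.float32)))
w_=(hsv[...,1]<50)&(hsv[...,2]>120)&(np.hypot(P[...,0]-.55,P[...,1]+.104)<.05)&(z>.07)
q=P[w_&(z<.095)];print('body top z',len(q),np.percentile(q[:,2],[20,50,80,95]))
E
```

```text
[-0.07003929  0.01174462  0.07691969] [-1.13070479  0.23842853 -0.24047926] [ 0.55073271 -0.10432686  0.09925953] [-1.79974709e+02 -1.71215819e-01 -4.99402584e+00]
{'time_s': np.float64(11.5333), 'joints': array([ 9.29580e+00,  1.64832e+01, -2.35879e+01,  2.33000e-02,
       -4.97567e+01,  7.56953e+01]), 'tcp_pos': array([ 0.5507, -0.1043,  0.0993]), 'eef_rot': array([-1.799747e+02, -1.712000e-01, -4.994000e+00]), 'moment': array([-0.07  ,  0.0117,  0.0769])}
jar 8787 ((0.5718172788619995, -0.10578940063714981), (0.11862052232027054, 0.07640582323074341), 85.37747955322266)
captop 6843 0.12450257404825349 ((0.5610997080802917, -0.10554908961057663), 0.04659748449921608)
cap top 5723 0.12455159863620194 ((0.5499427914619446, -0.10413776338100433), 0.030687624588608742)
body top z 2610 [0.07823505 0.08114051 0.08281371 0.08411008]
```

View pics/i.png

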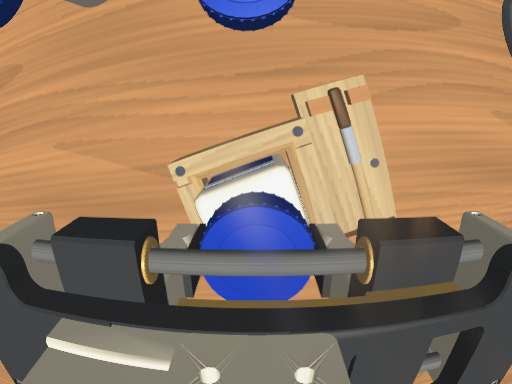

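The wrist view shows the cap at (258,245), 11 mm higher, while the jar body at (250,190) still sits in the pocket at its old height (0.081). The thread is free, so I'll lift about 21 mm slowly.

>>> {"fn": "send_rows", "kwargs": {"motion": [{"travel": [0, 0, -0.002], "spin": 0}, {"travel": [0, 0, -0.003], "spin": 0}, {"travel": [0, 0, -0.003], "spin": 0}, {"travel": [0, 0, -0.002], "spin": 0}, {"travel": [0, 0, 0], "spin": 0}]}}

```text
time_s: 12.0
tcp_pos: [0.5507, -0.1044, 0.1103]
eef_rot: [-180.0, -0.2, -5.1]
contact_force: [0.7, 0.5, -0.6]
gripper_width: 0.0591
```

>>> {"fn": "send_rows", "kwargs": {"motion": [{"travel": [0, 0, -0.003], "spin": 0}, {"travel": [0, 0, -0.003], "spin": 0}, {"travel": [0, 0, -0.002], "spin": 0}, {"travel": [0, 0, -0.001], "spin": 0}, {"travel": [0, 0, 0], "spin": 0}]}}

```text
time_s: 12.42
tcp_pos: [0.5506, -0.1044, 0.1207]
eef_rot: [-180.0, -0.2, -5.1]
contact_force: [0.4, 0.2, -0.1]
gripper_width: 0.0591
```

```bash
python3 look.py j; python3 - <<'E'
from h import *
P=np.load('wrist.npz')['P']; im=np.load('wrist.npz')['im']; z=P[...,2]
hsv=cv2.cvtColor(im,cv2.COLOR_BGR2HSV)
blue=(hsv[...,0]>110)&(hsv[...,0]<130)&(hsv[...,1]>150)&(np.hypot(P[...,0]-.55,P[...,1]+.104)<.04)
k=blue&(z>.128)&(z<.16); q=P[k]; print('cap top',len(q),np.median(q[:,2]),cv2.minEnclosingCircle(q[:,:2].astype(np.float32)))
print('plane',np.linalg.lstsq(np.c_[q[:,:2]-[.55,-.104],np.ones(len(q))],q[:,2],rcond=None)[0])
w_=(hsv[...,1]<50)&(hsv[...,2]>120)&(np.hypot(P[...,0]-.55,P[...,1]+.104)<.05)&(z>.07)
q=P[w_&(z<.095)];print('body top z',len(q),np.percentile(q[:,2],[20,50,80,95]))
im,d=r.capture('side'); cv2.imwrite('pics/k.png',cv2.resize(im[150:310,190:370],None,fx=4,fy=4,interpolation=2))
E
```

```text
{'time_s': np.float64(12.4167), 'joints': array([ 9.29070e+00,  1.50807e+01, -2.22316e+01,  2.65000e-02,
       -5.24988e+01,  7.55894e+01]), 'tcp_pos': array([ 0.5506, -0.1044,  0.1207]), 'eef_rot': array([-179.9734,   -0.1882,   -5.1039]), 'moment': array([-0.1028,  0.0606, -0.0333])}
jar 3172 ((0.5547913312911987, -0.10264462977647781), (0.05835263803601265, 0.06660514324903488), 16.002397537231445)
captop 6850 0.14582396432772626 ((0.561069905757904, -0.10546305775642395), 0.0465099960565567)
block 5255 0.03810216091789004 ((0.5561851263046265, -0.10244019329547882), (0.09702892601490021, 0.11103678494691849), 13.322335243225098)
cap top 5773 0.14585147809047438 ((0.5500563383102417, -0.1041816845536232), 0.03078048676252365)
plane [-0.0301174   0.01991289  0.14550538]
body top z 2579 [0.07894808 0.08155671 0.08363253 0.08549046]
```

View pics/k.png

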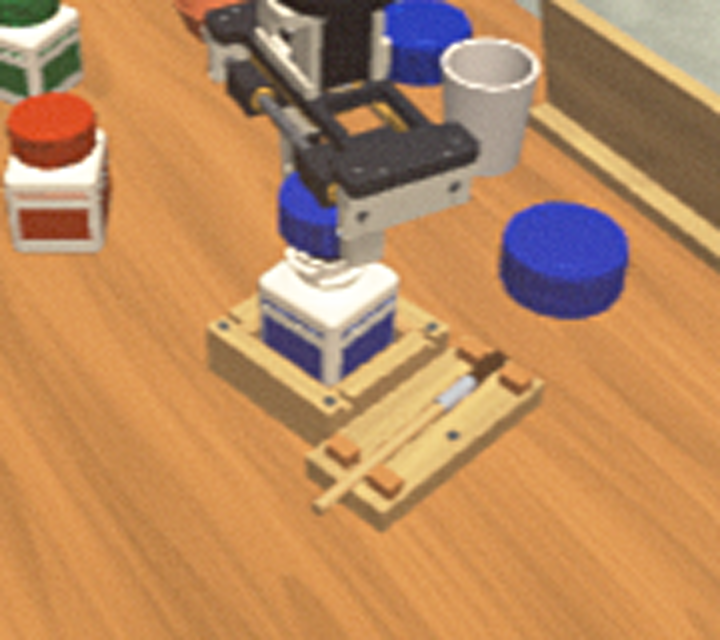

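The side view shows the cap held at (318,215) above the open threaded neck at (325,265), with the jar still seated in the block. The rim is at about 0.121 and the mouth at 0.106, roughly 15 mm clear. Handing in.

```bash
python3 -c "
from h import r
print(r.close_job()); s=r.get_state(); print(s['time_s'],s['tcp_pos'],s['gripper_width'])"
```

```text
the job is handed in; nothing more can be done
None
the job is handed in; nothing more can be done
```

The blue glaze jar is standing in the block's pocket with its cap unscrewed, and the gripper is still holding the cap just above the open mouth. The job was handed in at about 12.4 s, and it reports no verdict.

I carried the jar by its cap to the pocket, pressed it down, then regripped at 60 N. The wrist turned about 141° anticlockwise in one go, and the thread let go along the way. I then lifted the cap straight up.

Last checks:
- **Cap:** its rim was about 15 mm above the mouth, centred on the jar. The gripper was within about 0.2° of vertical, while a rough depth fit of the cap's top suggested about 2°, which I put down to noise.
- **Jar:** its body stayed at the seated height (top at about 0.082 m), and the side picture shows it upright in the block.
- **Bystanders:** those in the last side picture (rust and green jars, cup, brush, one loose cap) looked unmoved. I did not check the others again.

- **Force peak:** pressing the jar down, I pushed harder than meant and the wrist briefly read about 47 N, well under the 120 N limit. The push went through the gripped cap into the pocket floor, and I backed off at once.
- **Rise mismatch:** while turning, the gripper rose a millimetre or two less than the thread pitch predicts. I therefore turned past the stated 2.0 rad before lifting.

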